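# Show all four sides of a coffee canister to the label reader, then load the order tray

### The job

Pick up the square white coffee canister by its black cap and show its four stickers to the label reader in the order red, yellow, green, blue, holding each upright, square-on and centred about 5 cm in front of the reader's window for a second, without touching the reader. Then set the canister down gently, upright, in the far bay of the orange order tray, let go, and only after that set the short copper tin gently upright in the near bay. Leave everything else where it is.

Things in the scene. Friction and masses are not known exactly. Their poses are not given: they have to be found in the camera images.
- canister_mid (a point): Loose white square coffee canister, about 350 g, upright at any yaw: body 64 x 64 mm, 115 mm high; round black cap 40 mm across, from 120 to 165 mm above the underside (a 34 mm neck below it). This point: on its axis half-way up, 82.5 mm above the underside. z up; +x out of the red-sticker side, +y yellow, -x green, -y blue (counter-clockwise seen from above)
- sticker_red (a point): centre of the red sticker, on the canister's +x side, 33 mm from its axis and 57.5 mm above its underside; same axes as canister_mid
- sticker_yellow (a point): centre of the yellow sticker, on the canister's +y side, otherwise like the red one
- sticker_green (a point): centre of the green sticker, on the canister's -x side, otherwise like the red one
- sticker_blue (a point): centre of the blue sticker, on the canister's -y side, otherwise like the red one
- canister: the same canister; origin at the centre of its underside, same axes. A 40 mm square sticker is centred on each side 57.5 mm above the underside; a short bar of the same colour lies on the shoulder beside each sticker, seen from above
- tin_mid (a point): Loose short round copper tin with a white lid, standing upright, 56 mm across the lid (54 mm below), 70 mm high, about 160 g. This point is on its axis half-way up, 35 mm above its underside; z up
- tin: the same tin; origin at the centre of its underside
- reader_window (a point): Centre of the window of the label reader, at the robot's left, 170 mm above the bench; white frame and a red square mark in its middle. -x points level out of the window (towards what is shown), y level along the window, z up
- reader: The label reader, fixed to the bench: black head 120 mm wide, 100 mm high, 70 mm deep on a post, 220 mm high in all; a foot 12 mm high reaches 20 mm in front of the window. Origin on the bench below the head, 31 mm behind the window; same axes
- tray_far (a point): Centre of the floor of the far bay (dark mat, farther from the robot) of the orange order tray, 105 x 105 mm inside, floor 5 mm above the bench. x runs along the tray from the near bay to the far one, z up
- tray_near (a point): centre of the floor of the near bay (grey mat, nearer to the robot) of the same tray, 110 mm from the other along the tray's -x; 105 x 105 mm inside, 5 mm above the bench; same axes
- tray: The orange order tray, fixed to the bench at the robot's right: 225 x 115 mm over all, rims and the wall between its two bays 30 mm high and 5 mm thick. Origin under its centre, same axes
- shaker: bystander: black can-shaped shaker, 50 mm across, 95 mm high, standing among the canister and the tin; origin at its underside
- mug: bystander: blue mug, 80 mm across, 90 mm high; origin at its underside
- tamper: bystander: steel coffee tamper, 58 mm across, 88 mm high; origin at its underside
- jar: bystander: amber jar, 76 mm across, 110 mm high; origin at its underside
- bottle: bystander: yellow bottle with a red cap, 60 mm across, 200 mm high; origin at its underside
- spoon: bystander: steel spoon lying on the bench; origin on its underside
Mind the look-alikes: they are no part of the job. What is shaped like the reader but purple is not meant.

How it is judged:
On the way, in this order (a step that is already met when the one before it is completed fails the run):
1. the red sticker is held still, square and centred before the reader's window (gap 25 to 75 mm, off-centre under 22 mm, turned or tilted under 0.2 rad, for 0.4 s) (x of sticker_red in the frame of reader_window between -0.075 and -0.025 m and y of sticker_red in the frame of reader_window between -0.022 and 0.022 m and z of sticker_red in the frame of reader_window between -0.022 and 0.022 m and angle between the x axis of canister_mid and the x axis of reader_window, either way round below 0.2 rad and angle between canister_mid's own z axis and vertical below 0.2 rad and linear speed of canister below 0.05 m/s and angular speed of canister below 0.3 rad/s), for 0.4 s.
2. the yellow sticker is held still, square and centred before the reader's window (gap 25 to 75 mm, off-centre under 22 mm, turned or tilted under 0.2 rad, for 0.4 s) (x of sticker_yellow in the frame of reader_window between -0.075 and -0.025 m and y of sticker_yellow in the frame of reader_window between -0.022 and 0.022 m and z of sticker_yellow in the frame of reader_window between -0.022 and 0.022 m and angle between the y axis of canister_mid and the x axis of reader_window, either way round below 0.2 rad and angle between canister_mid's own z axis and vertical below 0.2 rad and linear speed of canister below 0.05 m/s and angular speed of canister below 0.3 rad/s), for 0.4 s.
3. the green sticker is held still, square and centred before the reader's window (gap 25 to 75 mm, off-centre under 22 mm, turned or tilted under 0.2 rad, for 0.4 s) (x of sticker_green in the frame of reader_window between -0.075 and -0.025 m and y of sticker_green in the frame of reader_window between -0.022 and 0.022 m and z of sticker_green in the frame of reader_window between -0.022 and 0.022 m and angle between the x axis of canister_mid and the x axis of reader_window, either way round below 0.2 rad and angle between canister_mid's own z axis and vertical below 0.2 rad and linear speed of canister below 0.05 m/s and angular speed of canister below 0.3 rad/s), for 0.4 s.
4. the blue sticker is held still, square and centred before the reader's window (gap 25 to 75 mm, off-centre under 22 mm, turned or tilted under 0.2 rad, for 0.4 s) (x of sticker_blue in the frame of reader_window between -0.075 and -0.025 m and y of sticker_blue in the frame of reader_window between -0.022 and 0.022 m and z of sticker_blue in the frame of reader_window between -0.022 and 0.022 m and angle between the y axis of canister_mid and the x axis of reader_window, either way round below 0.2 rad and angle between canister_mid's own z axis and vertical below 0.2 rad and linear speed of canister below 0.05 m/s and angular speed of canister below 0.3 rad/s), for 0.4 s.
5. the canister stands upright in the far bay, released (x of canister_mid in the frame of tray_far between -0.036 and 0.036 m and y of canister_mid in the frame of tray_far between -0.036 and 0.036 m and z of canister_mid in the frame of tray_far between 0.0765 and 0.0885 m and angle between canister_mid's own z axis and vertical below 0.1 rad and linear speed of canister below 0.02 m/s and contact force between canister and the fingers below 0.1 N), for 0.2 s.
6. the tin stands upright in the near bay, released (x of tin_mid in the frame of tray_near between -0.036 and 0.036 m and y of tin_mid in the frame of tray_near between -0.036 and 0.036 m and z of tin_mid in the frame of tray_near between 0.029 and 0.041 m and angle between tin_mid's own z axis and vertical below 0.1 rad and linear speed of tin below 0.02 m/s and contact force between tin and the fingers below 0.1 N), for 0.2 s.
At the end, for the whole second after the job is handed in: The canister stands upright (tilt under 0.1 rad) on the floor of the far bay and the tin upright on the floor of the near bay, each with its axis within 36 mm of the bay's middle along either side and within 6 mm of resting height, at rest (under 0.02 m/s) and released (all of step 5 and all of step 6); the robot touches nothing.
It fails at once if the reader is touched (over 1 N) (contact force between reader and anything else above 1 N).
It fails at once if the canister or the tin is tipped over (tilt over 0.6 rad) (angle between any of canister_mid, tin_mid's own z axis and vertical above 0.6 rad).
It fails at once if the canister or the tin is let go more than 12 mm above the floor of its bay, or banged into the tray (over 80 N) (contact force between any of canister, tin and tray above 80 N or (contact force between canister and the fingers below 0.1 N and horizontal distance between canister_mid and tray_far below 0.06 m and z of canister_mid in the frame of tray_far above 0.0945 m) or (contact force between tin and the fingers below 0.1 N and horizontal distance between tin_mid and tray_near below 0.06 m and z of tin_mid in the frame of tray_near above 0.047 m)).
It fails at once if a bystander (shaker, mug, tamper, jar, bottle or spoon) is moved by more than 30 mm (distance of any of shaker, mug, tamper, jar, bottle, spoon from where it was at the start of the episode above 0.03 m).
It also fails if it takes over 72 s, if anything falls off the work surface, if the arm or the gripper's body presses on something with over 40 N, if the wrist force passes 120 N, or if a joint passes its speed limit or range.

### The arm

A 6-joint arm with a two-finger parallel gripper is mounted at the origin on the work surface. World frame = base frame: x ahead of the robot, y to its left, z up, the work surface at z = 0. Lengths are in m, angles in rad, forces in N, time in s.
With the tool pointing down it reaches from about 0.35 to 0.975 m from the base axis. Payload 4.9 kg.
Tool frame: the origin (TCP) lies between the finger pads; the fingertips stand 25 mm ahead of it and the grasp point (between the pads) lies 6 mm ahead of it; z points along the fingers, y is the line along which they close (so a half turn about z gives the same grasp; the last joint's range is limited). The gripper opens to 85 mm and grips with 20 to 120 N. Pads are 22 mm wide; open, the fingers measure 114 mm over their backs; the gripper's body (76 mm by 85 mm) begins 54 mm behind the grasp point. The pads swing forward as they close: fully open they stand 13 mm farther back than shut.
Start: joints at [-1.327, 0.053, 1.613, -0, 1.476, -0.119], TCP at [0.222, -0.584, 0.256] pointing down, gripper open.
Joint ranges: [-3.01, 3.01], [-1.01, 2.22], [0.06, 2.58], [-1.02, 4.17], [0.09, 2.62], [-3.14, 3.14]. Speed limits (rad/s): [2.57, 2.57, 3.14, 3.14, 3.14, 3.14].

### API

Orientations are given as a unit quaternion [w, x, y, z].
In Python, from plant import manip gives the robot as it stands.
- The arm moves only by the shell command python3 -m inch 'ROWS'. ROWS is JSON, a list of rows, each a list of 3 entries, a list of its own where there are three numbers: the shift along the tool's x, y, z in m, then the turn, a rotation vector about the tool's x, y, z in rad, then the opening, from 0 (shut) to 1 (fully open). A call has 1 to 8 rows; each row shifts and turns the commanded pose from where the row before left it, along the tool's axes as they then stand; what a row does not reach is not made up. A row lasts 1/10 s, in which the tool goes at most 50 mm and 8.59 degrees, less where a joint would pass 70% of its speed; a pose out of reach is approached as far as the arm can. A call with a gripper value outside its range is refused whole. The fingers move at their own pace and stop on an object; the grip force is fixed at half the most. Time passes only in rows, so rows that do not move let the fingers close. It gives the time, the measured TCP pose, the force, the opening and the grip force at its end, in the units of the state.
- manip.state(): the state, without advancing time (a new reading comes with each control period).
- manip.grab_frame(name): name is "scene" or "top"; returns (picture, depth): 400x640x3 uint8, red, green, blue; 400x640 float32, m along the optical axis (not along the pixel's ray), 0 where there is no reading.
- manip.camera_params(name): a dict with "camera_matrix" (3x3 intrinsics, pixels), "rvec" (rotation vector, rad) and "tvec" (3), from world to camera coordinates, as OpenCV has them. Camera axes: x right, y down, z forward; pixel columns grow to the right and rows downward; lengths in m; the calibration is good to about 2 mm. A picture is of the moment at which its call begins. camera_params takes no time and is no camera call.
- manip.job_done(): hands the job in; it is judged then, once.
Trained networks look in the newest picture that a camera, given by its name, has taken for a name from the list of things; names that differ only in an ending like _2 or _b are one class to them, and where a whole thing is asked for, a point or a joint stands for the part that bears it (a point fixed in the world has none). Each returns a list of dicts, best first, with "score" (0 to 1); they miss things now and then, are a little off and sometimes report something else, mostly with a low value. They report only what shows in the picture. A call takes as long as a camera call. They do not tell look-alikes from the thing itself.
- manip.look_for(camera, label): "point" ([x, y, z] in m, in world coordinates, good to about 4 mm: the middle of the surface that is visible of it).
The state is a dict: "time": time; "joint_pos": joint angles; "joint_vel": joint speeds; "joint_efforts": joint torques, N m; "tool_pos": TCP position; "tool_rot": TCP orientation; "contact_force": force on the tool from outside, world axes, zero at the start; "ft_torque": the same for the moment, N m; "gripper_width": opening from 0.0 (shut) to 1.0 (fully open); "grasp_force": force on a finger pad.
Only numpy, scipy, OpenCV 4.12 (cv2) and the standard library are available. Lean on these libraries where they do the work, as an engineer would, in place of code of your own. Each camera call takes 0.05 s, during which the arm holds its last target. There are 200 camera calls.

## Working session

There is one attempt and no reset: what is moved stays moved. The work goes in short steps, Python scripts to look and compute and a shell command to move; the robot and the scene stay as the last step left them, time stands still between calls to the robot, and variables do not carry over. Pictures are saved under pics/ and viewed, at most 10 in all, crops included, and the job is handed in when it is done.

```bash
ls; mkdir -p pics; cat > h.py <<'E'
from plant import manip
import numpy as np, cv2
def save(cam,fn):
    p,d=manip.grab_frame(cam); cv2.imwrite('pics/'+fn,p[:,:,::-1]); np.save('pics/'+cam+'.npy',d); return p,d
def world(cam,d,u,v):
    c=manip.camera_params(cam);K=np.array(c['camera_matrix']);R,_=cv2.Rodrigues(np.array(c['rvec'],float));t=np.array(c['tvec'],float).ravel()
    z=d[v,u]; pc=np.stack([(u-K[0,2])/K[0,0]*z,(v-K[1,2])/K[1,1]*z,z],-1)
    return (pc-t)@R
def pix(cam,P):
    c=manip.camera_params(cam)
    return cv2.projectPoints(np.array(P,float).reshape(-1,1,3),np.array(c['rvec'],float),np.array(c['tvec'],float),np.array(c['camera_matrix'],float),None)[0].reshape(-1,2)
E
python3 - <<'E'
from h import *
for c in('scene','top'):
    save(c,c+'0.png')
    for l in ['canister','sticker_red','sticker_yellow','sticker_green','sticker_blue','tin','reader','reader_window','tray_far','tray_near','shaker']:
        for r in manip.look_for(c,l)[:3]:
            print(c,l,np.round(r['point'],3),round(r['score'],2),pix(c,r['point']).round().astype(int)[0])
print(manip.state())
E
```

```text
pics
scene canister [0.472 0.004 0.086] 0.87 [358 198]
scene canister [0.531 0.449 0.144] 0.37 [470 272]
scene sticker_red [0.471 0.002 0.085] 0.71 [357 198]
scene sticker_yellow [0.474 0.004 0.086] 0.78 [357 198]
scene sticker_green [0.472 0.007 0.086] 0.94 [358 198]
scene sticker_blue [0.473 0.005 0.086] 0.65 [357 198]
scene tin [0.622 0.044 0.051] 0.79 [326 232]
scene tin [ 0.587 -0.286  0.006] 0.5 [275 191]
scene reader [0.304 0.207 0.158] 0.92 [451 188]
scene reader [ 0.586 -0.281  0.012] 0.74 [276 190]
scene reader [0.531 0.451 0.148] 0.73 [471 271]
scene reader_window [0.531 0.45  0.15 ] 0.96 [471 270]
scene reader_window [0.306 0.215 0.156] 0.92 [453 191]
scene reader_window [0.331 0.438 0.166] 0.78 [520 229]
scene tray_far [ 0.584 -0.289  0.012] 0.73 [275 189]
scene tray_near [ 0.587 -0.286  0.013] 0.55 [275 190]
scene tray_near [0.528 0.45  0.145] 0.45 [472 271]
scene shaker [0.449 0.129 0.062] 0.95 [392 221]
scene shaker [0.621 0.045 0.05 ] 0.49 [326 232]
top canister [ 0.58  -0.286  0.003] 0.62 [393 193]
top canister [ 0.46  -0.016  0.116] 0.59 [317 227]
top sticker_red [
[... 868 characters left out ...]
nt_pos': array([-1.32699090e+00,  5.26680302e-02,  1.61294088e+00, -7.94578956e-06,
        1.47601031e+00, -1.18993134e-01]), 'joint_vel': array([ 0.00064249, -0.00034719, -0.00119898,  0.00075895, -0.0012308 ,
       -0.00020404]), 'joint_efforts': array([ 4.74071985e-04, -3.93680227e+01, -3.70458841e+01, -1.44050196e-04,
        4.08765527e-04,  1.06242533e-05]), 'tool_pos': array([ 0.22180064, -0.58427842,  0.25629896]), 'tool_rot': array([-1.30098417e-05,  9.83592149e-01,  1.80406440e-01, -4.77571987e-06]), 'contact_force': array([-0.2694508 , -0.42043602, -0.04047034]), 'ft_torque': array([-0.01537531,  0.03102878,  0.03020012]), 'grasp_force': 0.0, 'gripper_width': 0.9990960486096556}
```

View pics/scene0.png

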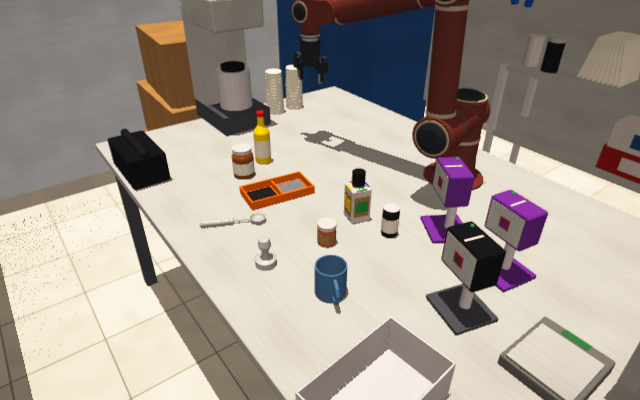

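View pics/top0.png

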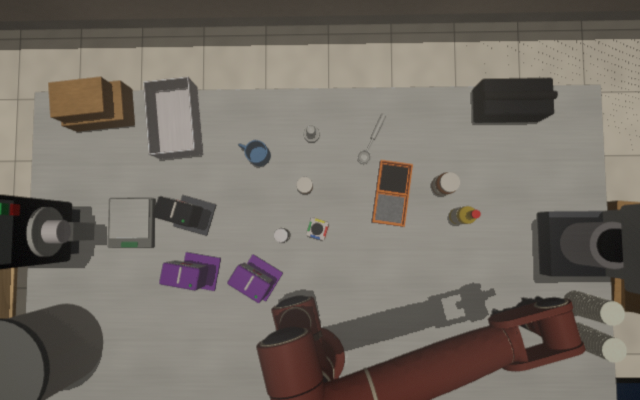

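The scene view shows the black reader at (472,258) and its purple look-alikes at (453,185) and (515,220). The canister is at (358,198), the copper tin at (326,232), the shaker at (390,220), and the tray at (277,190) with its dark far bay on the left.
In the top view the canister is at (317,229) and the tin at (304,185). The shaker at (281,236) and the jar at (448,183) both have white lids too. The reader is at (185,213).
What could be mistaken, top view pixels:
- **Tin:** (304,185), against shaker (281,236) and jar (448,183). I choose (304,185).
- **Reader:** (185,213), against purple (188,272) and (255,279). I choose (185,213).

```bash
python3 - <<'E'
from h import *
p,_=save('top','top1.png'); s,_=save('scene','scene1.png')
ds=[np.load('pics/top.npy')]+[manip.grab_frame('top')[1] for _ in range(2)]; d=np.median(ds,0)
es=[np.load('pics/scene.npy')]+[manip.grab_frame('scene')[1] for _ in range(2)]; e=np.median(es,0)
V,U=np.mgrid[:400,:640]
W=world('top',d,U,V); S=world('scene',e,U,V)
def near(W,c,r,z0,z1): return (np.hypot(W[...,0]-c[0],W[...,1]-c[1])<r)&(W[...,2]>z0)&(W[...,2]<z1)
def circ(W,m):
    q=W[m]; (x,y),r=cv2.minEnclosingCircle(q[:,:2].astype(np.float32)); return len(q),q.mean(0).round(4),(round(x,4),round(y,4),round(r,4))
for n,c,z0,z1 in (('cap',(.458,-.016),.15,.18),('tin',(.608,.031),.06,.08),('shaker',(.433,.104),.085,.105)):
    print(n,circ(W,near(W,c,.06,z0,z1)),circ(S,near(S,c,.06,z0,z1)))
hsv=cv2.cvtColor(p,cv2.COLOR_RGB2HSV).astype(int); hs=cv2.cvtColor(s,cv2.COLOR_RGB2HSV).astype(int)
print('shoulder rect',cv2.minAreaRect(W[near(W,(.458,-.016),.06,.105,.13)][:,:2].astype(np.float32)))
for n,h0,h1 in (('red',-6,6),('yel',22,34),('gre',45,80),('blu',100,125)):
    H=np.where(hsv[...,0]>170,hsv[...,0]-180,hsv[...,0])
    m=near(W,(.458,-.016),.055,.1,.135)&(H>=h0)&(H<=h1)&(hsv[...,1]>110)&(hsv[...,2]>60)
    if m.any(): print(n,m.sum(),W[m].mean(0).round(4))
# tray
for nm,WW,hh in(('top',W,hsv),('scene',S,hs)):
    m=near(WW,(.581,-.285),.16,.015,.04)&(hh[...,0]<18)&(hh[...,1]>150)
    print('tray',nm,m.sum(),cv2.minAreaRect(WW[m][:,:2].astype(np.float32)))
# reader
m=near(W,(.509,.42),.12,.19,.24); print('reader top',m.sum(),W[m].mean(0).round(4),cv2.minAreaRect(W[m][:,:2].astype(np.float32)))
v=hs[...,2]
m=near(S,(.52,.44),.1,.115,.225)&(U>440)&(U<482)&(V>235)&(V<288)
q=S[m]; best=None; rng=np.random.default_rng(0)
for _ in range(500):
    a=q[rng.choice(len(q),3,0)]; n=np.cross(a[1]-a[0],a[2]-a[0]); l=np.linalg.norm(n)
    if l<1e-5 or abs(n[2]/l)>.1: continue
    k=abs((q-a[0])@(n/l))<.003
    if best is None or k.sum()>best.sum(): best=k
f=q[best]; c=f.mean(0); n=np.linalg.svd(f-c)[2][2]
print('window plane',best.sum(),len(q),c.round(4),n.round(4),np.percentile(f,[1,99],0).round(3))
m=near(S,(.52,.44),.1,.12,.225)&(U>440)&(U<500)&((hs[...,0]<8)|(hs[...,0]>172))&(hs[...,1]>130)&(hs[...,2]>60)
print('mark',m.sum(),S[m].mean(0).round(4))
A=cv2.resize(p[195:265,260:360],None,fx=8,fy=8,interpolation=2)[:,:,::-1]
cv2.imwrite('pics/c1.png',A)
E
```

```text
cap (119, array([ 0.4555, -0.0151,  0.1653]), (0.456, -0.015, 0.0197)) (118, array([ 0.4618, -0.0107,  0.1605]), (0.4565, -0.0134, 0.0214))
tin (202, array([0.6092, 0.031 , 0.0704]), (0.6099, 0.0306, 0.0281)) (219, array([0.6139, 0.0346, 0.0678]), (0.61, 0.0314, 0.0294))
shaker (155, array([0.4348, 0.1095, 0.0954]), (0.4348, 0.1092, 0.0237)) (142, array([0.4384, 0.1125, 0.0925]), (0.4354, 0.1101, 0.0236))
shoulder rect ((0.4559561312198639, -0.014932248741388321), (0.063674196600914, 0.06343665719032288), 72.93732452392578)
red 16 [ 0.4464 -0.0428  0.1147]
yel 14 [ 0.4814 -0.0241  0.1163]
blu 5 [ 0.4285 -0.0048  0.1174]
tray top 265 ((0.5800943970680237, -0.28015923500061035), (0.11268481612205505, 0.22018638253211975), 81.24962615966797)
tray scene 686 ((0.5833722352981567, -0.28059011697769165), (0.1202673465013504, 0.2271914929151535), 81.84410095214844)
reader top 917 [0.5124 0.427  0.2191] ((0.5132762789726257, 0.4314464330673218), (0.11991770565509796, 0.07102102786302567), 73.84135437011719)
window plane 1305 1724 [0.5485 0.4299 0.1739] [ 0.9634 -0.2677  0.0121] [[0.531 0.37  0.124]
 [0.562 0.48  0.218]]
mark 72 [0.5476 0.4229 0.1711]
```

View pics/c1.png

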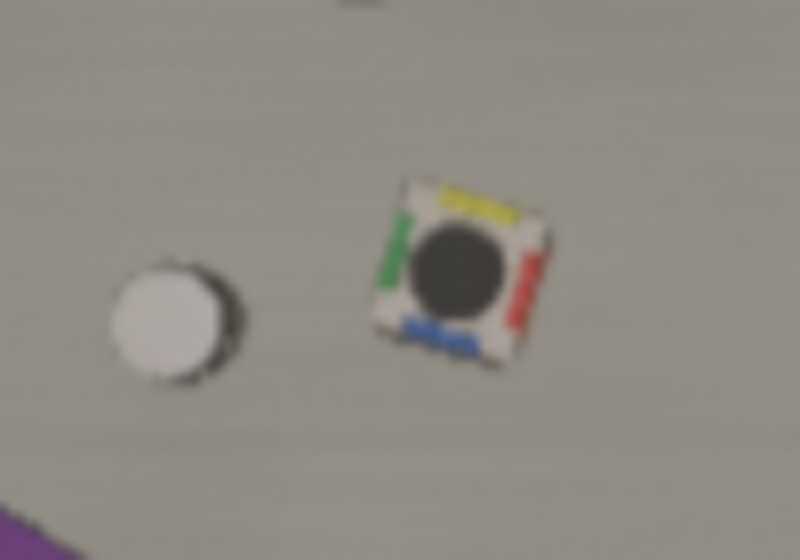

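The crop confirms the canister: black cap at crop (457,270), which is top (317,229), with red to the right, yellow at the top, green left and blue below. The yaw of its +x axis is about -1.895 rad. The reader window is at about (0.547,0.422), facing away from the robot along (0.962,-0.272). I'm moving over the canister now.

```bash
python3 -m inch '[[[0.026,-0.028,-0.002],[0,0,0],1],[[0.026,-0.028,-0.002],[0,0,0],1],[[0.026,-0.028,-0.002],[0,0,0],1],[[0.026,-0.028,-0.002],[0,0,0],1],[[0.026,-0.028,-0.002],[0,0,0],1],[[0.026,-0.028,-0.002],[0,0,0],1],[[0.026,-0.028,-0.002],[0,0,0],1],[[0.026,-0.028,-0.002],[0,0,0],1]]'
python3 -m inch '[[[0.026,-0.028,0],[0,0,0],1],[[0.026,-0.028,0],[0,0,0],1],[[0.026,-0.028,0],[0,0,0],1],[[0.026,-0.028,0],[0,0,0],1],[[0.026,-0.028,0],[0,0,0],1],[[0.026,-0.028,0],[0,0,0],1],[[0.026,-0.028,0],[0,0,0],1],[[0.026,-0.028,0],[0,0,0],1]]'
python3 -m inch '[[[0,0,0],[0,0,0.124],1],[[0,0,0],[0,0,0.124],1],[[0,0,0],[0,0,0.124],1],[[0,0,0],[0,0,0.124],1],[[0,0,0],[0,0,0.124],1],[[0,0,0],[0,0,0],1],[[0,0,0],[0,0,0],1]]'
cat >> h.py <<'E'
def tool(target=None):
    s=manip.state(); w,x,y,z=s['tool_rot']
    from scipy.spatial.transform import Rotation as Ro
    R=Ro.from_quat([x,y,z,w]).as_matrix()
    print('t',round(s['time'],2),'pos',np.round(s['tool_pos'],4),'yaw',round(float(np.arctan2(R[1,0],R[0,0])),4),'zt',R[:,2].round(3),'q',np.round(s['joint_pos'],2),'F',np.round(s['contact_force'],1),'w',round(float(s['gripper_width']),3),round(float(s['grasp_force']),1))
    if target is not None: print('tool shift',(R.T@(np.array(target)-s['tool_pos'])).round(4))
    return s,R
E
python3 -c "
from h import *
tool([.456,-.0148,.151])"
```

```text
time: 2.3
tool_pos: [0.3371, -0.2997, 0.2726]
tool_rot: [0.0, 0.984, 0.18, 0.0]
contact_force: [0.4, -0.4, 0.6]
gripper_width: 1.0
grasp_force: 0.0
time: 3.1
tool_pos: [0.4521, -0.0162, 0.2726]
tool_rot: [0.0, 0.984, 0.18, 0.0]
contact_force: [-0.1, -0.8, 0.8]
gripper_width: 0.997
grasp_force: 0.0
time: 3.8
tool_pos: [0.4517, -0.0178, 0.2724]
tool_rot: [-0.0, 0.992, -0.127, 0.0]
contact_force: [0.8, -0.3, -0.3]
gripper_width: 0.999
grasp_force: 0.0
t 3.8 pos [ 0.4517 -0.0178  0.2724] yaw -0.2547 zt [ 0. -0. -1.] q [-0.2  -0.39  1.98  0.    1.55  1.62] F [ 0.8 -0.3 -0.3] w 0.999 0.0
tool shift [ 0.0033 -0.004   0.1214]
```

```bash
python3 -m inch '[[[0.003,-0.004,0.02],[0,0,0],1],[[0,0,0.025],[0,0,0],1],[[0,0,0.025],[0,0,0],1],[[0,0,0.025],[0,0,0],1],[[0,0,0.018],[0,0,0],1],[[0,0,0.008],[0,0,0],1],[[0,0,0],[0,0,0],1]]'
python3 -m inch '[[[0,0,0],[0,0,0],0],[[0,0,0],[0,0,0],0],[[0,0,0],[0,0,0],0],[[0,0,0],[0,0,0],0],[[0,0,0],[0,0,0],0],[[0,0,0],[0,0,0],0],[[0,0,0],[0,0,0],0],[[0,0,0],[0,0,0],0]]'
python3 -c "
from h import *
tool()
save('scene','s2.png');p=cv2.imread('pics/s2.png')[130:260,260:440];cv2.imwrite('pics/s2c.png',cv2.resize(p,None,fx=4,fy=4))"
```

```text
time: 4.5
tool_pos: [0.4549, -0.0146, 0.1502]
tool_rot: [-0.0, 0.992, -0.128, -0.001]
contact_force: [0.8, -0.8, -0.6]
gripper_width: 0.998
grasp_force: 0.0
time: 5.3
tool_pos: [0.4565, -0.0151, 0.1527]
tool_rot: [0.0, 0.992, -0.128, 0.001]
contact_force: [-0.4, -1.3, 5.9]
gripper_width: 0.459
grasp_force: 60.6
t 5.3 pos [ 0.4565 -0.0151  0.1527] yaw -0.2571 zt [ 0.002 -0.001 -1.   ] q [-0.2  -0.28  2.1  -0.    1.32  1.63] F [-0.4 -1.3  5.9] w 0.459 60.6
```

View pics/s2c.png

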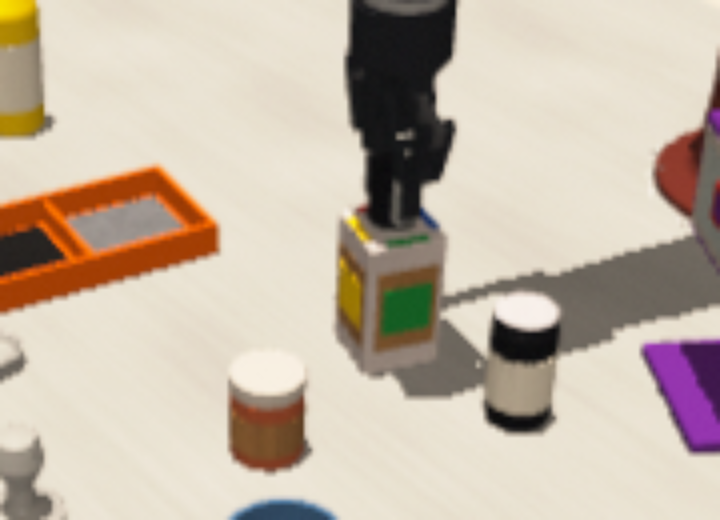

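Gripped squarely: the crop shows the fingers closed on the black cap, the yellow and green stickers facing the camera, and tin and shaker untouched. Next I lift, and unwind the wrist so that all four faces fit in its range.

```bash
python3 -m inch '[[[0,0,-0.006],[0,0,0],0],[[0,0,-0.018],[0,0,0],0],[[0,0,-0.025],[0,0,0],0],[[0,0,-0.025],[0,0,0],0],[[0,0,-0.025],[0,0,-0.05],0],[[0,0,-0.025],[0,0,-0.1],0],[[0,0,-0.015],[0,0,-0.14],0],[[0,0,-0.006],[0,0,-0.14],0]]'
for i in 1 2 3; do python3 -m inch '[[[0,0,0],[0,0,-0.14],0],[[0,0,0],[0,0,-0.14],0],[[0,0,0],[0,0,-0.14],0],[[0,0,0],[0,0,-0.14],0],[[0,0,0],[0,0,-0.14],0],[[0,0,0],[0,0,-0.14],0],[[0,0,0],[0,0,-0.14],0],[[0,0,0],[0,0,-0.14],0]]' | tail -1; done
python3 -m inch '[[[0,0,0],[0,0,-0.14],0],[[0,0,0],[0,0,-0.14],0],[[0,0,0],[0,0,-0.14],0],[[0,0,0],[0,0,-0.14],0],[[0,0,0],[0,0,-0.14],0],[[0,0,0],[0,0,-0.14],0],[[0,0,0],[0,0,-0.1],0],[[0,0,0],[0,0,0],0]]'
python3 -c "
from h import *
tool([.68,.36,.285])"
```

```text
time: 6.15
tool_pos: [0.4557, -0.0146, 0.2973]
tool_rot: [-0.0, 0.996, 0.089, 0.0]
contact_force: [0.0, 0.2, -2.2]
gripper_width: 0.455
grasp_force: 60.7
grasp_force: 60.7
grasp_force: 60.7
grasp_force: 60.7
time: 9.35
tool_pos: [0.4548, -0.0144, 0.2947]
tool_rot: [-0.001, -0.618, 0.787, 0.001]
contact_force: [-0.3, -0.1, -4.0]
gripper_width: 0.453
grasp_force: 60.7
t 9.35 pos [ 0.4548 -0.0144  0.2947] yaw -1.8105 zt [-0.003  0.001 -1.   ] q [-0.2  -0.39  1.94  0.    1.59 -3.1 ] F [-0.3 -0.1 -4. ] w 0.453 60.7
tool shift [-0.4172 -0.1299  0.0093]
```

```bash
python3 -m inch '[[[-0.01,-0.003,0],[0,0,0],0],[[-0.02,-0.006,0],[0,0,0],0],[[-0.03,-0.009,0.001],[0,0,0],0],[[-0.03,-0.01,0.001],[0,0,0],0],[[-0.03,-0.01,0.001],[0,0,0],0],[[-0.03,-0.01,0.001],[0,0,0],0],[[-0.03,-0.01,0.001],[0,0,0],0],[[-0.03,-0.01,0],[0,0,0],0]]'
python3 -m inch '[[[-0.03,-0.01,0],[0,0,0],0],[[-0.03,-0.01,0],[0,0,0],0],[[-0.03,-0.01,0],[0,0,0],0],[[-0.03,-0.008,0],[0,0,0],0],[[-0.03,-0.008,0],[0,0,0],0],[[-0.03,-0.008,0],[0,0,0],0],[[-0.02,-0.006,0],[0,0,0],0],[[-0.01,-0.003,0],[0,0,0],0]]'
python3 -m inch '[[[0,0,0],[0,0,0],0],[[0,0,0],[0,0,0],0]]'
python3 - <<'E'
from h import *
save('scene','s3.png')
s,R=tool([.627,.400,.265])
d=np.load('pics/scene.npy');V,U=np.mgrid[:400,:640];S=world('scene',d,U,V)
t=s['tool_pos']; m=(np.hypot(S[...,0]-t[0],S[...,1]-t[1])<.07)&(S[...,2]<t[2]-.04)&(S[...,2]>.08)
print(m.sum(),np.percentile(S[m],[1,99],0).round(3))
q=S[m];q=q[q[:,2]<t[2]-.05]; 
print('rect',cv2.minAreaRect(q[:,:2].astype(np.float32)))
cv2.imwrite('pics/s3c.png',cv2.resize(cv2.imread('pics/s3.png')[130:330,280:540],None,fx=3,fy=3))
E
```

```text
time: 10.15
tool_pos: [0.5718, 0.1752, 0.2902]
tool_rot: [-0.001, -0.617, 0.787, 0.001]
contact_force: [1.2, -0.8, -3.6]
gripper_width: 0.448
grasp_force: 61.0
time: 10.95
tool_pos: [0.6825, 0.3647, 0.2893]
tool_rot: [-0.001, -0.618, 0.786, 0.001]
contact_force: [0.6, -0.4, -4.1]
gripper_width: 0.452
grasp_force: 61.1
time: 11.15
tool_pos: [0.6822, 0.3619, 0.2907]
tool_rot: [-0.001, -0.617, 0.787, 0.0]
contact_force: [0.6, -0.0, -4.0]
gripper_width: 0.451
grasp_force: 61.2
t 11.2 pos [0.6823 0.3615 0.2911] yaw -1.8113 zt [-0.001 -0.001 -1.   ] q [ 0.39  0.38  1.18 -0.    1.58 -2.51] F [-0.2  0.3 -2.9] w 0.456 61.2
tool shift [-0.0242  0.0628  0.0261]
1746 [[0.663 0.329 0.14 ]
 [0.723 0.402 0.251]]
rect ((0.7113229632377625, 0.3791372776031494), (0.06654238700866699, 0.08779959380626678), 29.67452621459961)
```

View pics/s3c.png

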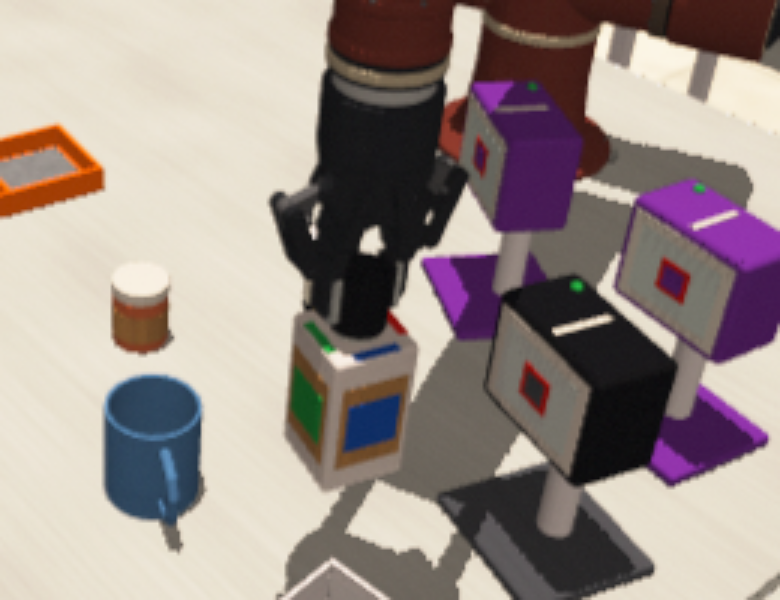

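The crop shows the canister upright under the gripper at (350,390), with the blue face towards the camera, green left and the red bar on the reader's side. The reader is at (580,380), clear. Moving in.

```bash
python3 -m inch '[[[-0.003,0.008,0.004],[0,0,-0.03],0],[[-0.006,0.014,0.006],[0,0,0],0],[[-0.006,0.015,0.006],[0,0,0],0],[[-0.005,0.014,0.006],[0,0,0],0],[[-0.003,0.009,0.003],[0,0,0],0],[[-0.001,0.003,0.001],[0,0,0],0],[[0,0,0],[0,0,0],0]]'
cat > face.py <<'E'
from h import *
import sys
# yaw of visible sticker faces and their centres in the reader frame
out=np.array([.962,-.272,0]);W0=np.array([.547,.422,.170])
p,d=save('scene','f.png');H=cv2.cvtColor(p,cv2.COLOR_RGB2HSV).astype(int)
V,U=np.mgrid[:400,:640];S=world('scene',d,U,V);s,R=tool();t=s['tool_pos']
h=np.where(H[...,0]>170,H[...,0]-180,H[...,0])
for n,a,b,k in(('red',-6,6,0),('yellow',22,32,1),('green',45,80,2),('blue',100,125,3)):
    m=(np.hypot(S[...,0]-t[0],S[...,1]-t[1])<.06)&(S[...,2]<t[2]-.06)&(h>=a)&(h<=b)&(H[...,1]>120)
    if m.sum()<60: continue
    q=S[m];c=np.median(q,0);q=q[np.linalg.norm(q-c,axis=1)<.03];c=q.mean(0);v=np.linalg.svd(q-c)[2][2]
    v*=np.sign(v@(c-t)*[1] if 0 else np.dot(v[:2],(c-t)[:2]))
    yaw=np.arctan2(v[1],v[0])-k*np.pi/2; ax=c-.033*v
    r=ax-W0
    print(n,len(q),c.round(4),v.round(3),'canister yaw',round(float((yaw+np.pi)%(2*np.pi)-np.pi),3),'axis',ax.round(4),'gap',round(float(r@out-.033),4),'side',round(float(r@[.272,.962,0]),4),'z',round(float(r[2]),4))
E
python3 face.py
```

```text
time: 11.9
tool_pos: [0.6255, 0.3994, 0.2653]
tool_rot: [-0.0, -0.63, 0.777, -0.0]
contact_force: [0.2, -0.4, -3.3]
gripper_width: 0.456
grasp_force: 61.3
t 11.95 pos [0.6261 0.3991 0.2656] yaw -1.7801 zt [ 0.001 -0.    -1.   ] q [ 0.47  0.32  1.3  -0.    1.53 -2.46] F [-0.1  0.2 -3.5] w 0.451 61.3
green 175 [0.6596 0.394  0.1712] [ 0.969 -0.246  0.001] canister yaw 2.894 axis [0.6276 0.4021 0.1712] gap 0.05 side 0.0028 z 0.0012
blue 201 [0.635  0.4333 0.1706] [ 0.234  0.972 -0.008] canister yaw 2.905 axis [0.6273 0.4012 0.1709] gap 0.0499 side 0.0019 z 0.0009
```

Centred to about 3 mm and 0.03 rad, gap 50 mm. I hold for a second, then turn to yellow and hold.

```bash
H='[[[0,0,0],[0,0,0],0],[[0,0,0],[0,0,0],0]]'
python3 -m inch '[[[0,0,0],[0,0,0],0],[[0,0,0],[0,0,0],0],[[0,0,0],[0,0,0],0],[[0,0,0],[0,0,0],0],[[0,0,0],[0,0,0],0],[[0,0,0],[0,0,0],0],[[0,0,0],[0,0,0],0],[[0,0,0],[0,0,0],0]]' | head -2
python3 -m inch '[[[0,0,0],[0,0,0.06],0],[[0,0,0],[0,0,0.12],0],[[0,0,0],[0,0,0.14],0],[[0,0,0],[0,0,0.14],0],[[0,0,0],[0,0,0.14],0],[[0,0,0],[0,0,0.14],0],[[0,0,0],[0,0,0.14],0],[[0,0,0],[0,0,0.14],0]]' | head -2
python3 -m inch '[[[0,0,0],[0,0,0.14],0],[[0,0,0],[0,0,0.14],0],[[0,0,0],[0,0,0.14],0],[[0,0,0],[0,0,0.1],0],[[0,0,0],[0,0,0.05],0],[[0,0,0],[0,0,0.01],0],[[0,0,0],[0,0,0],0],[[0,0,0],[0,0,0],0]]' | head -2
python3 face.py
python3 -m inch '[[[0,0,0],[0,0,0],0],[[0,0,0],[0,0,0],0],[[0,0,0],[0,0,0],0],[[0,0,0],[0,0,0],0],[[0,0,0],[0,0,0],0],[[0,0,0],[0,0,0],0],[[0,0,0],[0,0,0],0],[[0,0,0],[0,0,0],0]]' | head -2
```

```text
time: 12.75
tool_pos: [0.6261, 0.399, 0.2653]
time: 13.55
tool_pos: [0.6261, 0.399, 0.2653]
time: 14.35
tool_pos: [0.6261, 0.399, 0.2653]
t 14.4 pos [0.6261 0.399  0.2653] yaw 2.9034 zt [-0. -0. -1.] q [ 0.47  0.32  1.3  -0.    1.53 -0.87] F [-0.4  0.  -3.9] w 0.451 61.4
red 230 [0.6387 0.43   0.1706] [0.262 0.965 0.002] canister yaw 1.306 axis [0.6301 0.3981 0.1705] gap 0.0534 side -0.0004 z 0.0005
blue 159 [0.6623 0.3903 0.1721] [ 0.963 -0.269  0.004] canister yaw 1.299 axis [0.6305 0.3992 0.1719] gap 0.0535 side 0.0008 z 0.0019
time: 15.2
tool_pos: [0.6261, 0.399, 0.2653]
```

Yellow is held, yaw within 0.01 rad. Next green, then blue.

```bash
python3 -m inch '[[[0,0,0],[0,0,0.05],0],[[0,0,0],[0,0,0.12],0],[[0,0,0],[0,0,0.14],0],[[0,0,0],[0,0,0.14],0],[[0,0,0],[0,0,0.14],0],[[0,0,0],[0,0,0.14],0],[[0,0,0],[0,0,0.14],0],[[0,0,0],[0,0,0.14],0]]' | head -2
python3 -m inch '[[[0,0,0],[0,0,0.14],0],[[0,0,0],[0,0,0.14],0],[[0,0,0],[0,0,0.14],0],[[0,0,0],[0,0,0.1],0],[[0,0,0],[0,0,0.04],0],[[0,0,0],[0,0,0],0],[[0,0,0],[0,0,0],0],[[0,0,0],[0,0,0],0]]' | head -2
python3 face.py
python3 -m inch '[[[0,0,0],[0,0,0],0],[[0,0,0],[0,0,0],0],[[0,0,0],[0,0,0],0],[[0,0,0],[0,0,0],0],[[0,0,0],[0,0,0],0],[[0,0,0],[0,0,0],0],[[0,0,0],[0,0,0],0],[[0,0,0],[0,0,0],0]]' | head -2
python3 -m inch '[[[0,0,0],[0,0,0.05],0],[[0,0,0],[0,0,0.12],0],[[0,0,0],[0,0,0.14],0],[[0,0,0],[0,0,0.14],0],[[0,0,0],[0,0,0.14],0],[[0,0,0],[0,0,0.14],0],[[0,0,0],[0,0,0.14],0],[[0,0,0],[0,0,0.14],0]]' | head -2
python3 -m inch '[[[0,0,0],[0,0,0.14],0],[[0,0,0],[0,0,0.14],0],[[0,0,0],[0,0,0.14],0],[[0,0,0],[0,0,0.1],0],[[0,0,0],[0,0,0.04],0],[[0,0,0],[0,0,0],0],[[0,0,0],[0,0,0],0],[[0,0,0],[0,0,0],0]]' | head -2
python3 face.py
python3 -m inch '[[[0,0,0],[0,0,0],0],[[0,0,0],[0,0,0],0],[[0,0,0],[0,0,0],0],[[0,0,0],[0,0,0],0],[[0,0,0],[0,0,0],0],[[0,0,0],[0,0,0],0],[[0,0,0],[0,0,0],0],[[0,0,0],[0,0,0],0]]' | head -2
```

```text
time: 16.0
tool_pos: [0.6261, 0.399, 0.2653]
time: 16.8
tool_pos: [0.6261, 0.399, 0.2653]
t 16.85 pos [0.6261 0.399  0.2653] yaw 1.3333 zt [-0. -0. -1.] q [ 0.47  0.32  1.3  -0.    1.53  0.7 ] F [ 0.2 -0.4 -3.7] w 0.459 61.4
red 175 [0.6596 0.3876 0.1713] [ 0.964 -0.264 -0.003] canister yaw -0.267 axis [0.6277 0.3963 0.1714] gap 0.0516 side -0.0027 z 0.0014
yellow 206 [0.6362 0.4279 0.1704] [ 0.264  0.965 -0.007] canister yaw -0.267 axis [0.6275 0.3961 0.1706] gap 0.0515 side -0.003 z 0.0006
time: 17.65
tool_pos: [0.6261, 0.399, 0.2653]
time: 18.45
tool_pos: [0.6261, 0.399, 0.2653]
time: 19.25
tool_pos: [0.6261, 0.399, 0.2653]
t 19.3 pos [0.6261 0.399  0.2653] yaw -0.2368 zt [-0.  0. -1.] q [0.47 0.32 1.3  0.   1.53 2.27] F [-0.  -0.7 -4.4] w 0.459 61.4
yellow 154 [0.6574 0.3903 0.1717] [ 0.964 -0.266 -0.001] canister yaw -1.84 axis [0.6256 0.3991 0.1717] gap 0.0488 side -0.0007 z 0.0017
green 219 [0.6342 0.4305 0.171 ] [ 0.264  0.964 -0.014] canister yaw -1.838 axis [0.6255 0.3986 0.1715] gap 0.0489 side -0.0011 z 0.0015
time: 20.1
tool_pos: [0.6261, 0.399, 0.2653]
```

All four shown. Retreating and heading to the far bay, whose centre I put at about (0.636,-0.288), tray yaw -0.148.

```bash
python3 -m inch '[[[0.008,0.003,-0.004],[0,0,0],0],[[0.016,0.006,-0.008],[0,0,0],0],[[0.018,0.008,-0.008],[0,0,0],0],[[0.014,0.012,-0.006],[0,0,0],0],[[0.006,0.02,-0.004],[0,0,0],0],[[0.005,0.03,0],[0,0,0],0],[[0.006,0.035,0],[0,0,0],0],[[0.006,0.035,0],[0,0,0],0]]' | head -2
python3 -m inch '[[[0.006,0.035,0],[0,0,0],0],[[0.006,0.035,0],[0,0,0],0],[[0.006,0.035,0],[0,0,0],0],[[0.006,0.035,0],[0,0,0],0],[[0.006,0.035,0],[0,0,0],0],[[0.006,0.035,0],[0,0,0],0],[[0.006,0.035,0],[0,0,0],0],[[0.006,0.035,0],[0,0,0],0]]' | head -2
python3 -m inch '[[[0.006,0.035,0],[0,0,0],0],[[0.006,0.035,0],[0,0,0],0],[[0.006,0.035,0],[0,0,0],0],[[0.006,0.035,0],[0,0,0],0],[[0.006,0.025,0],[0,0,0],0],[[0.006,0.012,0],[0,0,-0.04],0],[[0,0,0],[0,0,-0.08],0],[[0,0,0],[0,0,0],0]]' | head -2
python3 -c "
from h import *
tool([.636,-.2885,.158])"; python3 face.py | tail -n +2
```

```text
time: 20.9
tool_pos: [0.6675, 0.233, 0.2955]
time: 21.7
tool_pos: [0.6476, -0.0504, 0.2957]
time: 22.5
tool_pos: [0.641, -0.2298, 0.2954]
t 22.5 pos [ 0.641  -0.2298  0.2954] yaw -0.1191 zt [-0.  0. -1.] q [-0.45  0.16  1.43 -0.    1.55  1.24] F [-0.9  0.1 -3.2] w 0.454 61.5
tool shift [0.0021 0.0588 0.1374]
yellow 45 [ 0.6745 -0.2306  0.203 ] [ 0.999 -0.041 -0.005] canister yaw -1.612 axis [ 0.6415 -0.2292  0.2032] gap 0.2351 side -0.6008 z 0.0332
green 147 [ 0.6459 -0.1978  0.2004] [ 0.146  0.989 -0.018] canister yaw -1.718 axis [ 0.6411 -0.2304  0.201 ] gap 0.235 side -0.6021 z 0.031
```

```bash
python3 -m inch '[[[0.001,0.015,0],[0,0,0],0],[[0.001,0.025,0],[0,0,0],0],[[0,0.015,0],[0,0,0],0],[[0,0.004,0.01],[0,0,0],0],[[0,0,0.02],[0,0,0],0],[[0,0,0.025],[0,0,0],0],[[0,0,0.02],[0,0,0],0],[[0,0,0],[0,0,0],0]]' | head -2
python3 - <<'E'
from h import *
p,d=save('scene','s4.png'); tool([.636,-.2885,.158])
V,U=np.mgrid[:400,:640];S=world('scene',d,U,V);h=cv2.cvtColor(p,cv2.COLOR_RGB2HSV).astype(int)
cv2.imwrite('pics/s4c.png',cv2.resize(cv2.imread('pics/s4.png')[100:250,190:370],None,fx=4,fy=4))
E
```

```text
time: 23.35
tool_pos: [0.635, -0.2855, 0.2145]
t 23.4 pos [ 0.636  -0.2861  0.2172] yaw -0.1171 zt [-0.005  0.003 -1.   ] q [-0.53  0.25  1.46  0.    1.44  1.16] F [ 0.5 -0.3 -3.8] w 0.456 61.6
tool shift [0.0006 0.0026 0.0592]
```

View pics/s4c.png

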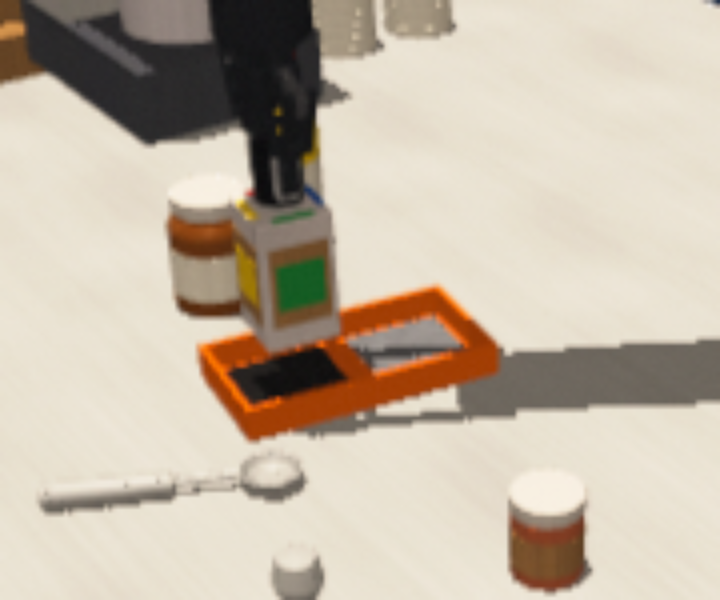

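The crop shows the canister at (290,270) upright over the dark far bay, aligned with the tray. Lowering slowly.

```bash
python3 -m inch '[[[0,0.003,0.01],[0,0,0],0],[[0,0,0.015],[0,0,0],0],[[0,0,0.012],[0,0,0],0],[[0,0,0.007],[0,0,0],0],[[0,0,0.005],[0,0,0],0],[[0,0,0.003],[0,0,0],0],[[0,0,0.002],[0,0,0],0],[[0,0,0],[0,0,0],0]]'
python3 -m inch '[[[0,0,0.001],[0,0,0],0],[[0,0,0.001],[0,0,0],0],[[0,0,0.001],[0,0,0],0],[[0,0,0],[0,0,0],0]]'
python3 face.py
```

```text
time: 24.2
tool_pos: [0.6369, -0.2902, 0.1664]
tool_rot: [0.0, 0.998, -0.059, 0.0]
contact_force: [-0.1, 0.1, -3.4]
gripper_width: 0.455
grasp_force: 61.8
time: 24.6
tool_pos: [0.6368, -0.2901, 0.1632]
tool_rot: [-0.0, 0.998, -0.059, -0.0]
contact_force: [-0.7, -0.4, -4.4]
gripper_width: 0.457
grasp_force: 61.8
t 24.65 pos [ 0.6368 -0.2901  0.1632] yaw -0.1172 zt [-0.  0. -1.] q [-0.53  0.29  1.5   0.    1.35  1.15] F [-0.5 -0.3 -3.7] w 0.456 61.8
green 122 [ 0.642  -0.2577  0.0681] [ 0.156  0.988 -0.005] canister yaw -1.727 axis [ 0.6368 -0.2903  0.0682] gap 0.2471 side -0.6608 z -0.1018
```

```bash
python3 -m inch '[[[0,0,0.001],[0,0,0],0],[[0,0,0.001],[0,0,0],0],[[0,0,0.001],[0,0,0],0],[[0,0,0.001],[0,0,0],0],[[0,0,0.001],[0,0,0],0],[[0,0,0],[0,0,0],0]]'
```

```text
time: 25.25
tool_pos: [0.6368, -0.2901, 0.158]
tool_rot: [-0.0, 0.998, -0.059, -0.0]
contact_force: [-0.2, -0.0, -3.9]
gripper_width: 0.457
grasp_force: 61.8
```

```bash
python3 -m inch '[[[0,0,0.0005],[0,0,0],0],[[0,0,0.0005],[0,0,0],0],[[0,0,0.0005],[0,0,0],0],[[0,0,0.0005],[0,0,0],0],[[0,0,0],[0,0,0],0]]'
```

```text
time: 25.75
tool_pos: [0.6373, -0.2904, 0.1578]
tool_rot: [0.0, 0.998, -0.059, 0.001]
contact_force: [-2.0, 0.6, 4.5]
gripper_width: 0.455
grasp_force: 62.5
```

Touched down (force from -4 to +4.5 N). Releasing, then rising.

```bash
python3 -m inch '[[[0,0,0],[0,0,0],0.7],[[0,0,0],[0,0,0],1],[[0,0,0],[0,0,0],1],[[0,0,0],[0,0,0],1],[[0,0,0],[0,0,0],1],[[0,0,0],[0,0,0],1],[[0,0,0],[0,0,0],1],[[0,0,0],[0,0,0],1]]'
python3 -m inch '[[[0,0,-0.01],[0,0,0],1],[[0,0,-0.02],[0,0,0],1],[[0,0,-0.03],[0,0,0],1],[[0,0,-0.03],[0,0,0],1],[[0,0,-0.03],[0,0,0],1],[[0,0,-0.02],[0,0,0],1],[[0,0,0],[0,0,0],1]]' | head -2
python3 - <<'E'
from h import *
p,d=save('top','t5.png'); V,U=np.mgrid[:400,:640];W=world('top',d,U,V)
p2,e=save('scene','s5.png');S=world('scene',e,U,V)
for n,WW in(('top',W),('scene',S)):
  for c,z0,z1 in (((.636,-.2885),.155,.185),((.61,.031),.06,.08)):
    m=(np.hypot(WW[...,0]-c[0],WW[...,1]-c[1])<.05)&(WW[...,2]>z0)&(WW[...,2]<z1); q=WW[m]
    print(n,len(q),q.mean(0).round(4),cv2.minEnclosingCircle(q[:,:2].astype(np.float32)))
print(pix('scene',[[.636,-.2885,.06]]))
tool([.610,.031,.25])
cv2.imwrite('pics/s5c.png',cv2.resize(p2[100:260,190:390,::-1],None,fx=3,fy=3))
E
```

```text
time: 26.55
tool_pos: [0.6369, -0.2902, 0.1563]
tool_rot: [0.0, 0.998, -0.059, 0.0]
contact_force: [0.1, 0.4, -0.6]
gripper_width: 0.998
grasp_force: 0.0
time: 27.25
tool_pos: [0.6384, -0.291, 0.3024]
top 104 [ 0.6334 -0.2924  0.17  ] ((0.6357454657554626, -0.2905628979206085), 0.019912943243980408)
top 202 [0.6091 0.0309 0.0705] ((0.6095255017280579, 0.030757268890738487), 0.028069669380784035)
scene 100 [ 0.6412 -0.285   0.1656] ((0.6394039988517761, -0.28831925988197327), 0.02118109166622162)
scene 221 [0.6139 0.0346 0.0676] ((0.6119439005851746, 0.03091169334948063), 0.029749413952231407)
[[261.2347665 181.826125 ]]
t 27.35 pos [ 0.6369 -0.2902  0.2967] yaw -0.1172 zt [ 0.001 -0.    -1.   ] q [-0.53  0.21  1.38  0.    1.56  1.15] F [ 0.4 -0.3 -0.4] w 0.999 0.0
tool shift [-0.0643 -0.3159  0.0466]
```

View pics/s5c.png

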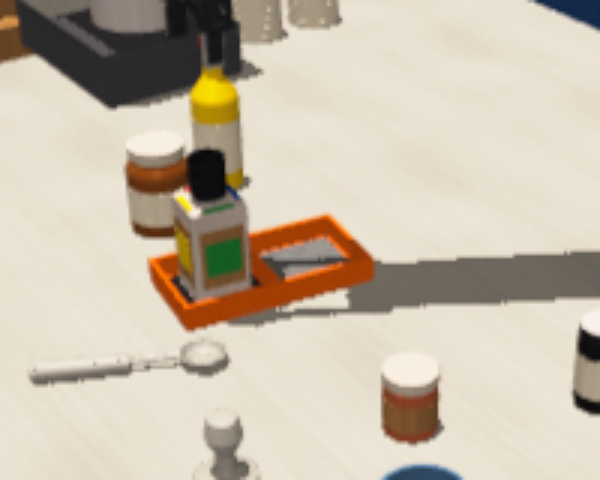

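The crop shows the canister standing upright and free in the far bay at (210,240), cap top measured at z 0.170 as it should be. The tin is untouched at (410,400). Going to the tin.

```bash
python3 -m inch '[[[-0.004,-0.018,0],[0,0,0],1],[[-0.008,-0.04,0],[0,0,0],1],[[-0.009,-0.045,0],[0,0,0],1],[[-0.009,-0.045,0],[0,0,0],1],[[-0.009,-0.045,0.01],[0,0,0],1],[[-0.009,-0.045,0.01],[0,0,0],1],[[-0.009,-0.045,0.01],[0,0,0],1],[[-0.007,-0.033,0.01],[0,0,0],1]]' | head -2
python3 -m inch '[[[0,0,0.02],[0,0,0],1],[[0,0,0.03],[0,0,0],1],[[0,0,0.03],[0,0,0],1],[[0,0,0.03],[0,0,0],1],[[0,0,0.01],[0,0,0],1],[[0,0,0],[0,0,0],1],[[0,0,0],[0,0,0],1]]' | head -2
python3 -c "
from h import *
tool([.610,.031,.062])"
```

```text
time: 28.15
tool_pos: [0.6082, 0.0348, 0.2537]
time: 28.85
tool_pos: [0.6105, 0.0315, 0.137]
t 28.85 pos [0.6105 0.0315 0.137 ] yaw -0.117 zt [ 0.001  0.    -1.   ] q [-0.07  0.12  1.75  0.    1.27  1.62] F [0.4 0.4 0.7] w 0.999 0.0
tool shift [-0.0005  0.0005  0.075 ]
```

```bash
python3 -m inch '[[[0,0,0.015],[0,0,0],1],[[0,0,0.02],[0,0,0],1],[[0,0,0.02],[0,0,0],1],[[0,0,0.014],[0,0,0],1],[[0,0,0.006],[0,0,0],1],[[0,0,0],[0,0,0],1],[[0,0,0],[0,0,0],1]]' | head -2
python3 -m inch '[[[0,0,0],[0,0,0],0],[[0,0,0],[0,0,0],0],[[0,0,0],[0,0,0],0],[[0,0,0],[0,0,0],0],[[0,0,0],[0,0,0],0],[[0,0,0],[0,0,0],0],[[0,0,0],[0,0,0],0]]'
python3 -m inch '[[[0,0,-0.005],[0,0,0],0],[[0,0,-0.015],[0,0,0],0],[[0,0,-0.03],[0,0,0],0],[[0,0,-0.035],[0,0,0],0],[[0,0,-0.035],[0,0,0],0],[[0,0,-0.035],[0,0,0],0],[[0,0,-0.025],[0,0,0],0],[[0,0,-0.01],[0,0,0],0]]'
python3 -c "
from h import *
tool([.5273,-.2723,.25])
p,d=save('scene','s6.png');cv2.imwrite('pics/s6c.png',cv2.resize(p[110:260,230:430,::-1],None,fx=3,fy=3))"
```

```text
time: 29.55
tool_pos: [0.611, 0.0311, 0.0622]
time: 30.25
tool_pos: [0.6113, 0.031, 0.0627]
tool_rot: [0.0, 0.998, -0.059, 0.001]
contact_force: [-0.1, -0.7, 5.5]
gripper_width: 0.634
grasp_force: 63.2
time: 31.05
tool_pos: [0.6114, 0.0312, 0.2557]
tool_rot: [0.0, 0.998, -0.058, 0.003]
contact_force: [0.7, 1.1, -1.5]
gripper_width: 0.638
grasp_force: 63.5
t 31.05 pos [0.6114 0.0312 0.2557] yaw -0.117 zt [ 0.006 -0.    -1.   ] q [-0.07  0.02  1.65  0.    1.47  1.62] F [ 0.7  1.1 -1.5] w 0.638 63.5
tool shift [-0.0481  0.3112  0.0054]
```

View pics/s6c.png

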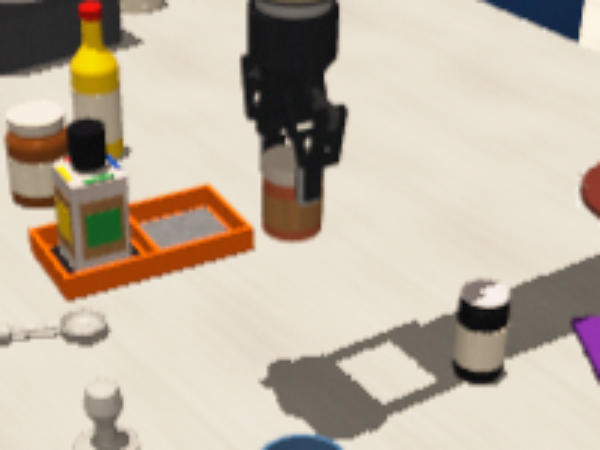

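The tin hangs upright in the fingers at (290,190). Carrying it over the near bay (grey, at (190,225)).

```bash
python3 -m inch '[[[-0.003,0.012,0],[0,0,0],0],[[-0.005,0.03,0],[0,0,0],0],[[-0.006,0.037,0],[0,0,0],0],[[-0.006,0.037,0],[0,0,0],0],[[-0.006,0.037,0],[0,0,0],0],[[-0.006,0.037,0],[0,0,0],0],[[-0.006,0.037,0],[0,0,0],0],[[-0.005,0.037,0],[0,0,0],0]]' | head -2
python3 -m inch '[[[-0.004,0.03,0],[0,0,0],0],[[-0.001,0.014,0],[0,0,0],0],[[0,0.003,0.01],[0,0,0],0],[[0,0,0.025],[0,0,0],0],[[0,0,0.03],[0,0,0],0],[[0,0,0.025],[0,0,0],0],[[0,0,0.01],[0,0,0],0],[[0,0,0],[0,0,0],0]]' | head -2
python3 - <<'E'
from h import *
s,R=tool([.5273,-.2723,.0675]);t=s['tool_pos']
p,d=save('scene','s7.png');V,U=np.mgrid[:400,:640];S=world('scene',d,U,V)
h=cv2.cvtColor(p,cv2.COLOR_RGB2HSV).astype(int)
m=(np.hypot(S[...,0]-t[0],S[...,1]-t[1])<.045)&(S[...,2]<t[2])&(S[...,2]>.05)&(h[...,0]<20)&(h[...,1]>80)
print(m.sum(),np.percentile(S[m],[1,50,99],0).round(4))
E
```

```text
time: 31.9
tool_pos: [0.5343, -0.2273, 0.2481]
time: 32.7
tool_pos: [0.5249, -0.2702, 0.1481]
t 32.7 pos [ 0.5249 -0.2702  0.1481] yaw -0.1161 zt [-0.005  0.004 -1.   ] q [-0.6   0.06  1.79  0.    1.3   1.09] F [ 0.2 -0.6 -0.6] w 0.634 63.6
tool shift [0.003  0.002  0.0806]
208 [[ 0.5053 -0.2761  0.0866]
 [ 0.5419 -0.2507  0.1109]
 [ 0.5534 -0.2398  0.1434]]
```

```bash
python3 -m inch '[[[0.002,0.002,0.012],[0,0,0],0],[[0.001,0,0.02],[0,0,0],0],[[0,0,0.018],[0,0,0],0],[[0,0,0.01],[0,0,0],0],[[0,0,0.007],[0,0,0],0],[[0,0,0.004],[0,0,0],0],[[0,0,0.002],[0,0,0],0],[[0,0,0],[0,0,0],0]]'
python3 -m inch '[[[0,0,0.001],[0,0,0],0],[[0,0,0.001],[0,0,0],0],[[0,0,0.001],[0,0,0],0],[[0,0,0],[0,0,0],0]]'
```

```text
time: 33.55
tool_pos: [0.5293, -0.2747, 0.0788]
tool_rot: [0.0, 0.998, -0.059, 0.0]
contact_force: [-0.3, -0.3, -1.1]
gripper_width: 0.636
grasp_force: 63.6
time: 33.95
tool_pos: [0.5289, -0.2744, 0.0752]
tool_rot: [-0.0, 0.998, -0.059, -0.0]
contact_force: [0.0, -0.4, -1.5]
gripper_width: 0.635
grasp_force: 63.6
```

```bash
python3 -m inch '[[[0,0,0.001],[0,0,0],0],[[0,0,0.001],[0,0,0],0],[[0,0,0.001],[0,0,0],0],[[0,0,0.001],[0,0,0],0],[[0,0,0.001],[0,0,0],0],[[0,0,0.001],[0,0,0],0],[[0,0,0],[0,0,0],0]]'
python3 -m inch '[[[0,0,0.0005],[0,0,0],0],[[0,0,0.0005],[0,0,0],0],[[0,0,0.0005],[0,0,0],0],[[0,0,0],[0,0,0],0]]'
```

```text
time: 34.65
tool_pos: [0.5289, -0.2743, 0.0691]
tool_rot: [-0.0, 0.998, -0.059, -0.0]
contact_force: [-0.3, -0.5, -0.9]
gripper_width: 0.634
grasp_force: 63.6
time: 35.05
tool_pos: [0.529, -0.2745, 0.0678]
tool_rot: [0.0, 0.998, -0.059, 0.0]
contact_force: [-0.1, -1.0, -1.0]
gripper_width: 0.637
grasp_force: 63.6
```

```bash
python3 -m inch '[[[0,0,0.0005],[0,0,0],0],[[0,0,0.0005],[0,0,0],0],[[0,0,0.0005],[0,0,0],0],[[0,0,0],[0,0,0],0]]'
```

```text
time: 35.45
tool_pos: [0.5294, -0.2746, 0.0678]
tool_rot: [0.0, 0.998, -0.059, 0.0]
contact_force: [-1.7, 1.8, 7.0]
gripper_width: 0.636
grasp_force: 64.4
```

Touched down at 7 N. Releasing with a part opening to stay inside the rims, then rising.

```bash
python3 -m inch '[[[0,0,0],[0,0,0],0.75],[[0,0,0],[0,0,0],0.8],[[0,0,0],[0,0,0],0.8],[[0,0,0],[0,0,0],0.8],[[0,0,0],[0,0,0],0.8],[[0,0,0],[0,0,0],0.8]]'
python3 -m inch '[[[0,0,-0.005],[0,0,0],0.8],[[0,0,-0.015],[0,0,0],0.8],[[0,0,-0.03],[0,0,0],0.9],[[0,0,-0.035],[0,0,0],1],[[0,0,-0.04],[0,0,0],1],[[0,0,-0.04],[0,0,0],1],[[0,0,-0.03],[0,0,0],1],[[0,0,0],[0,0,0],1]]'
python3 - <<'E'
from h import *
p,d=save('top','t8.png'); V,U=np.mgrid[:400,:640];W=world('top',d,U,V)
p2,e=save('scene','s8.png');S=world('scene',e,U,V)
for n,WW in(('top',W),('scene',S)):
  for c,z0,z1 in (((.636,-.2885),.155,.185),((.528,-.273),.065,.085)):
    m=(np.hypot(WW[...,0]-c[0],WW[...,1]-c[1])<.05)&(WW[...,2]>z0)&(WW[...,2]<z1); q=WW[m]
    if len(q): print(n,len(q),q.mean(0).round(4),cv2.minEnclosingCircle(q[:,:2].astype(np.float32)))
cv2.imwrite('pics/s8c.png',cv2.resize(p2[100:260,190:390,::-1],None,fx=3,fy=3))
E
```

```text
time: 36.05
tool_pos: [0.5289, -0.2745, 0.0662]
tool_rot: [-0.0, 0.998, -0.059, -0.0]
contact_force: [0.6, -0.3, 0.6]
gripper_width: 0.802
grasp_force: 0.0
time: 36.85
tool_pos: [0.5313, -0.276, 0.2699]
tool_rot: [0.003, 0.998, -0.059, 0.006]
contact_force: [0.1, -0.5, 1.2]
gripper_width: 1.004
grasp_force: 0.0
top 95 [ 0.6391 -0.287   0.1704] ((0.6359459757804871, -0.29022207856178284), 0.019931452348828316)
top 52 [ 0.5154 -0.2844  0.0756] ((0.5268318057060242, -0.2739469110965729), 0.027912475168704987)
scene 101 [ 0.6415 -0.2849  0.1655] ((0.6393200159072876, -0.28895246982574463), 0.021502185612916946)
scene 131 [ 0.5323 -0.271   0.0725] ((0.5316029191017151, -0.2737572193145752), 0.030877642333507538)
```

View pics/s8c.png

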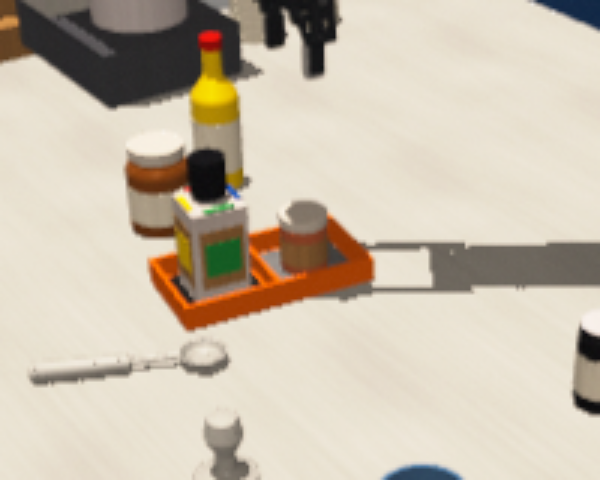

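The crop shows the canister at (210,240) and the tin at (303,237), both upright in their bays at resting height. The gripper is clear above.

```bash
python3 -c "
from plant import manip
print(manip.job_done())"
```

```text
the job is handed in; nothing more can be done
None
```

The job is handed in: the red, yellow, green and blue stickers were each held about 5 cm in front of the reader, the canister now stands upright in the far bay and the tin in the near bay, both released, at about 37 s of the 72 s allowed (the hand-in returned no verdict).

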